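Index the model carousel and load the peach jaw model

TASK

Load the peach plaster jaw model into the blue bay of the model carousel. First turn the carousel (its crank knob is the handiest way) until the blue bay squarely faces the orange loading mark; then set the peach model gently down in the middle of the blue bay, flat and with its straight back edge parallel to the bay's fences, and leave the bay at the mark. Leave the loose yellow model and the pink wax block where they are.

Things in the scene. Friction and masses are not known exactly. Their poses are not given: they have to be found in the camera images.
- carousel (a joint): turning plate of the carousel, rad. Positive is anticlockwise seen from above. 0 (or any whole turn, 6.283) puts the blue bay exactly at the loading mark; it turns endlessly both ways with steady friction (about 3 N at the crank knob) and stays where it is left.
- axis (a point): point on the carousel's vertical turning axis, 32 mm above the worktop (height of the bay floors), fixed to its base. x points away from the loading mark, z up. The round grey base has radius 156 mm; a tongue under the loading mark reaches 190 mm from the axis. The steel spindle on the axis has a radius of 14 mm and ends 130 mm above the worktop.
- guard (a point): middle of the fixed steel wire guard's outer rim, 95 mm above the worktop (wires reach 98 mm), 150 mm from the axis. The guard covers the half of the carousel away from the loading mark: 80 degrees either side of the axis point's x, 42 to 153 mm from the axis.
- loading_point (a point): fixed point 90 mm from the axis, on the line from the axis to the orange arrow and bar on the base's tongue, 32 mm above the worktop: the blue bay's centre belongs here. x points to the axis, z up.
- blue_bay (a point): centre of the blue bay's floor, turning with the carousel: 90 mm from the axis, 32 mm above the worktop. x points to the axis, y along the tangent, z up. The flat floor is 70 mm (x) by 80 mm (y), between two blue fences across x at its inner and outer edge, 4 mm thick, 6 mm above the floor, 70 mm apart (clear); its ends along y are open.
- green_bay (a point): centre of the floor of the green bay, the empty wrong one opposite the blue bay; same size. The two grey bays between them hold small yellow models, fixed in place, that reach 62 mm above the worktop.
- crank (a point): centre of the black crank knob: an upright, freely spinning cylinder, diameter 24 mm (waist 22 mm), 42 mm high, 124 to 166 mm above the worktop (this point: 145 mm). It stands on a flat crank arm (115 to 123 mm above the worktop) 55 mm from the axis, on the opposite side of it from the blue bay, and turns with the carousel.
- peach_centre (a point): centre of the loose peach plaster jaw model, 15.5 mm above its flat underside; 54 (x) x 62 (y) x 31 mm (z up), 0.06 to 0.13 kg. Rounded front with teeth at -x, straight back edge at +x. Grip it across y, about 8 mm to +x of this point: the sides there are upright and widest (62 mm) up to 15 mm, then lean inward. It stands on the worktop left of the carousel.
- peach_model: the peach model itself: origin at the centre of its flat underside, axes as in peach_centre. Beyond it, a tall door jamb and door bound the worktop on the left, from about 0.45 m left of the robot's base axis; the arm starts close beside it.
- yellow_centre (a point): centre of the loose yellow plaster jaw model on the worktop, half-way up; 56 x 65 x 37 mm. A bystander, to be left alone; it and the peach model may change places.
- wax_block: two pink wax slabs on the worktop, 36 x 70 x 17 mm; origin at the centre of the underside. A bystander.
Mind the look-alikes: they are no part of the job. What is shaped like the peach_model but turquoise is not meant.

How it is judged:
By the outcome, as a careful person would: the job done as asked, in the order asked, and still so for the second after the job is handed in, with the robot touching nothing.
It also fails if it takes over 64 s, if anything falls off the work surface, if the arm or the gripper's body presses on something with over 40 N, if the wrist force passes 120 N, or if a joint passes its speed limit or range.

ROBOT

A 7-joint arm with a two-finger parallel gripper is mounted at the origin on a cart in front of the work surface, level with it; the furniture and walls round the work are solid. World frame = base frame: x ahead of the robot, y to its left, z up, the work surface at z = 0. Lengths are in m, angles in rad, forces in N, time in s.
With the tool pointing down it reaches from about 0.4 to 0.85 m from the base axis. Payload 10.4 kg.
Tool frame: the origin (TCP) lies between the finger pads; the fingertips stand 19 mm ahead of it and the grasp point (between the pads) is the TCP; x points along the fingers, y is the direction in which the jaws open and shut, and the axes are right-handed (so a half turn about x gives the same grasp; the last joint's range is limited). The gripper opens to 87 mm and grips with 3 to 60 N. Pads are 19 mm wide; open, the fingers measure 117 mm over their backs; the gripper's body (75 mm by 190 mm) begins 51 mm behind the grasp point.
Start: joints at [1.179, 0.332, -0.065, 1.46, 0.022, 1.35, -0.088], TCP at [0.225, -0.583, 0.242] pointing down, gripper open.
Joint ranges: [-2.6, 2.6], [-0.5, 2.12], [-1.47, 1.34], [0.16, 2.42], [-1.27, 4.41], [0.06, 2.06], [-2.6, 2.6]. Speed limits (rad/s): [2.22, 2.22, 2.79, 2.79, 3.14, 3.14, 3.14].

INTERFACE

Orientations are given as a unit quaternion [x, y, z, w].
In Python, from bench import r gives the robot as it stands.
- The arm moves only by the tool drive_tool, never from a script. Its argument "motion" is a list of rows, each a list of 4 numbers: the shift along the tool's x, y, z in cm, then the turn about the tool's x in units of 5 degrees (1.0 is 5 degrees). In form: [[tx, ty, tz, twist], ...]. A call has 1 to 20 rows; each row is the pose to reach, as a shift and turn from the pose commanded when the call began, along the tool's axes at that moment; what a row does not reach only later rows make up. A row lasts 1/12 s, in which the tool goes at most 41.7 mm and 7.16 degrees, less where a joint would pass 70% of its speed; a pose out of reach is approached as far as the arm can. A call with a gripper value outside its range is refused whole. "grip" is the closure in counts, from 0 (fully open) to 255 (shut), set as the call begins (left out, the last holds). The fingers move at their own pace and stop on an object; "force" is the grip in N (left out, the last holds). Time passes only in rows, so rows that repeat a pose let the fingers close. It gives the time, the measured TCP pose, the force and the opening at its end, in the units of the state.
- r.read_state(): the state, without advancing time (a new reading comes with each control period).
- r.camera(name): name is "scene" or "top" or "wrist"; returns the picture (400x640x3 uint8, red, green, blue); there is no depth.
- r.calibration(name): a dict with "fx", "fy", "cx", "cy" (pixels), "dist" ([k1, k2, p1, p2, k3] as OpenCV has them; the pictures are not rectified), "xyz" and "orientation" of the camera in the world. Camera axes: x right, y up, looking along -z (the intrinsics and any distortion apply to the point x, -y, -z); pixel columns grow to the right and rows downward; lengths in m; the calibration is good to about 2 mm. A picture is of the moment at which its call begins: read the wrist's pose just before it. calibration takes no time and is no camera call; for the wrist camera it gives the pose at the moment of the call.
- r.close_job(): hands the job in, once; it reports no verdict.
The state is a dict: "time": time; "joint_positions": joint angles; "joint_vel": joint speeds; "joint_torque": joint torques, N m; "ee_pos": TCP position; "eef_rot": TCP orientation; "ft_force": force on the tool from outside, world axes, zero at the start; "torque": the same for the moment, N m; "width": finger opening in m.
Only numpy, scipy, OpenCV 4.12 (cv2) and the standard library are available. Lean on these libraries where they do the work, as an engineer would, in place of code of your own. Each camera call takes 0.05 s, during which the arm holds its last target.

## Working session

There is one attempt and no reset: what is moved stays moved. The work goes in short steps, Python scripts to look and compute and a tool call to move; the robot and the scene stay as the last step left them, time stands still between calls to the robot, and variables do not carry over. Pictures are saved under pics/ and viewed, and the job is handed in when it is done.

Besides the shell and the picture viewer there is one more tool, called after "Request:" as name([rows], argument=value, ...), one row to a line, values as JSON. drive_tool: Moves the arm, as the interface text tells. Its arguments: {"type":"object","properties":{"motion":{"type":"array","items":{"type":"array","items":{"type":"number"}}},"grip":{"type":"number"},"force":{"type":"number"}},"required":["motion"]}

```bash
mkdir -p pics; ls
python3 - <<'E'
from bench import r
import cv2
print(r.read_state())
for n in ["scene","top","wrist"]:
    print(n,r.calibration(n))
    cv2.imwrite(f"pics/{n}0.png",r.camera(n)[:,:,::-1])
E
```

```text
pics
{'time': 0.0, 'joint_positions': array([ 1.17940327,  0.33288246, -0.06467022,  1.46092158,  0.02161519,
        1.34989015, -0.08845928]), 'joint_vel': array([-0.00092079, -0.00081075, -0.00012193, -0.00165931, -0.00187733,
       -0.0007335 , -0.00060861]), 'joint_torque': array([ 1.05590480e-03, -6.23248959e+01,  2.54133926e-02, -3.89897346e+01,
       -6.12934283e-02,  3.97864287e-02,  1.22215311e-04]), 'ee_pos': array([ 0.22515567, -0.5826614 ,  0.24075665]), 'eef_rot': array([-0.69499502, -0.13014495,  0.69523842, -0.12918111]), 'ft_force': array([ 0.30552195, -0.95941318,  0.85843877]), 'torque': array([ 0.06865128, -0.00376893, -0.00048695]), 'width': 0.08721438815155388}
scene {'fx': 417.83688568964084, 'fy': 417.83688568964084, 'cx': 311.9227199941737, 'cy': 191.24869153087957, 'dist': array([-0.01144839,  0.        ,  0.        ,  0.        ,  0.        ]), 'xyz': array([-0.07809636,  0.64523273,  1.0140882 ]), 'orientation': array([-0.15507621,  0.3459171 ,  0.83536773, -0.39806217])}
top {'fx': 506.56879073841395, 'fy': 506.56879073841395, 'cx': 310.46415217567267, 'cy': 192.4189377065201, 'dist': array([0.03805514, 0.        , 0.        , 0.        , 0.        ]), 'xyz': array([0.33669666, 0.07709481, 1.5220636 ]), 'orientation': array([ 0.06390461, -0.05854013, -0.69831543,  0.71052432])}
wrist {'fx': 337.2067501542363, 'fy': 337.2067501542363, 'cx': 315.5177019284713, 'cy': 188.0195225716618, 'dist': array([-0.06369871,  0.        ,  0.        ,  0.        ,  0.        ]), 'xyz': array([ 0.28857387, -0.55864397,  0.38411847]), 'orientation': array([-0.10417493,  0.07247362, -0.56107574,  0.81797871])}
```

View pics/scene0.png

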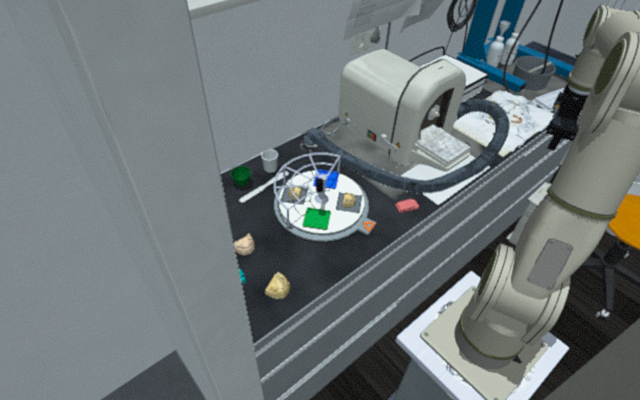

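View pics/top0.png

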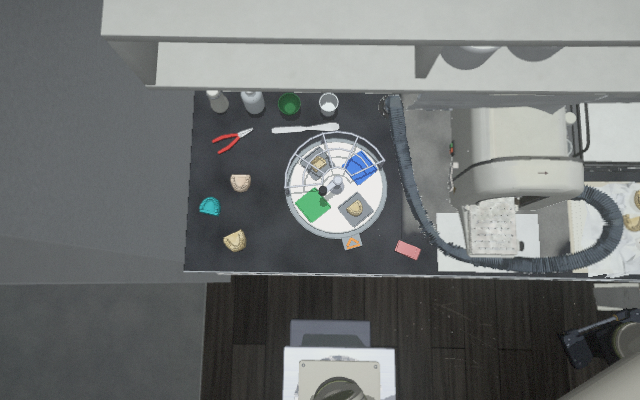

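View pics/wrist0.png

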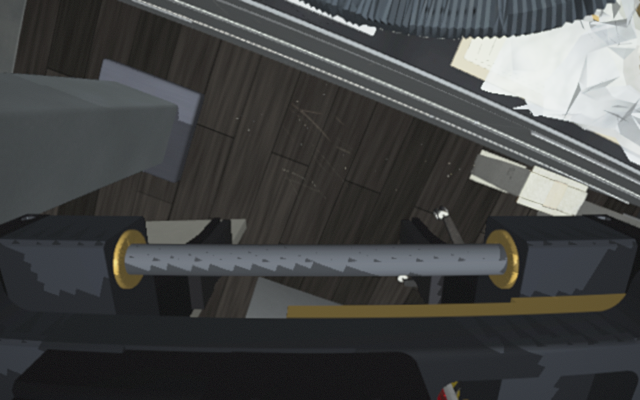

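```bash
cat > h.py <<'E'
import numpy as np, cv2
from scipy.spatial.transform import Rotation as R
def KD(c): return np.array([[c['fx'],0,c['cx']],[0,c['fy'],c['cy']],[0,0,1.]]),np.asarray(c['dist'],float)
def plane(c,px,z):
    K,D=KD(c); p=cv2.undistortPoints(np.array(px,float).reshape(-1,1,2),K,D).reshape(-1,2)
    d=R.from_quat(c['orientation']).apply(np.c_[p[:,0],-p[:,1],-np.ones(len(p))])
    o=np.array(c['xyz']); return o+d*((z-o[2])/d[:,2])[:,None]
def proj(c,X):
    K,D=KD(c); q=R.from_quat(c['orientation']).inv().apply(np.atleast_2d(X)-c['xyz'])
    q=q*[1,-1,-1]; return cv2.projectPoints(q,np.zeros(3),np.zeros(3),K,D)[0].reshape(-1,2)
E
python3 - <<'E'
from bench import r
import cv2
from h import *
im=cv2.imread("pics/top0.png")
cv2.imwrite("pics/top0z.png",cv2.resize(im[80:280,180:440],None,fx=3,fy=3,interpolation=cv2.INTER_CUBIC))
im=cv2.imread("pics/scene0.png")
cv2.imwrite("pics/scene0z.png",cv2.resize(im[130:310,210:440],None,fx=3.3,fy=3.3,interpolation=cv2.INTER_CUBIC))
c=r.calibration("top")
for n,p,z in [("spindle top",(337,183),.13),("peach?",(241,183),.015),("yellow",(235,241),.018),("turq",(209,206),.015),("mark",(352,241),.03),("wax",(407,250),.01),("green",(313,205),.032),("blue",(360,168),.032),("knob",(323,191),.166)]:
    print(n,plane(c,[p],z)[0].round(3))
E
```

```text
spindle top [0.608 0.016 0.13 ]
peach? [0.626 0.302 0.015]
yellow [0.45  0.312 0.018]
turq [0.554 0.395 0.015]
mark [ 0.455 -0.034  0.03 ]
wax [ 0.433 -0.198  0.01 ]
green [0.56  0.083 0.032]
blue [ 0.675 -0.057  0.032]
knob [0.579 0.056 0.166]
```

View pics/top0z.png

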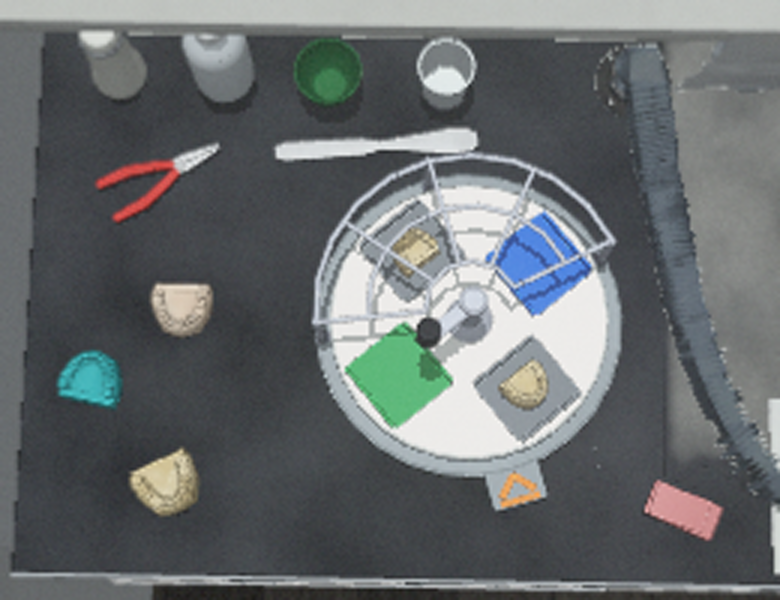

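View pics/scene0z.png

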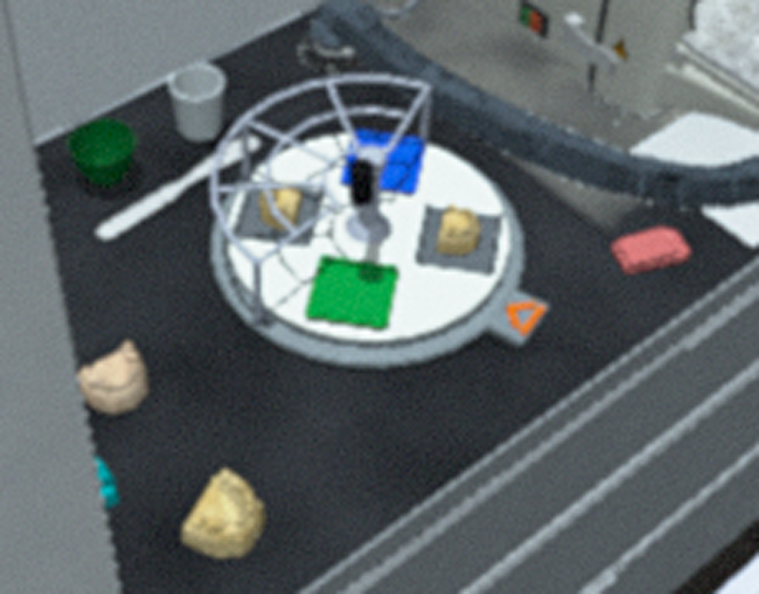

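```bash
cat > seg.py <<'E'
from h import *
def masks(rgb):
    hsv=cv2.cvtColor(rgb,cv2.COLOR_RGB2HSV); g=lambda lo,hi:cv2.inRange(hsv,np.array(lo),np.array(hi))
    return dict(blue=g((100,130,60),(125,255,255)),green=g((55,130,100),(75,255,255)),orange=g((5,130,150),(18,255,255)),
      peach=g((5,30,120),(18,110,255)),yellow=g((18,60,110),(28,200,255)),white=g((0,0,225),(180,30,255)),pink=g((170,60,100),(180,200,255)))
def blobs(m,amin=20):
    n,l,s,c=cv2.connectedComponentsWithStats(m)
    return sorted([(int(s[i,4]),i,c[i],l==i) for i in range(1,n) if s[i,4]>=amin],key=lambda t:-t[0])
E
python3 - <<'E'
from bench import r
from seg import *
print(R.from_quat(r.read_state()['eef_rot']).as_matrix().round(3))
for n in ["top","scene"]:
    c=r.calibration(n); im=cv2.imread(f"pics/{n}0.png")[:,:,::-1].copy()
    for k,m in masks(im).items():
        for a,i,ce,mm in blobs(m)[:3]:
            z=dict(blue=.032,green=.032,orange=.03,peach=.015,yellow=.018,white=.031,pink=.01)[k]
            cn=max(cv2.findContours(mm.astype(np.uint8),0,1)[0],key=len)
            W=plane(c,cn.reshape(-1,2),z)[:,:2]
            rc=cv2.minAreaRect((W*1000).astype(np.float32)); (cx,cy),rr=cv2.minEnclosingCircle((W*1000).astype(np.float32))
            print(n,k,a,ce.round(1),plane(c,[ce],z)[0][:2].round(4),"rect",np.round(rc[0],1),np.round(rc[1],1),round(rc[2],1),"circ",round(cx,1),round(cy,1),round(rr,1))
E
```

```text
[[-0.     0.361 -0.933]
 [ 0.001 -0.933 -0.361]
 [-1.    -0.001  0.   ]]
top blue 232 [354.7 164.4] [ 0.6854 -0.041 ] rect [683.  -40.9] [50.8 49.9] 44.7 circ 683.9 -41.7 30.7
top blue 200 [363.5 174.8] [ 0.6538 -0.0674] rect [653.2 -71.5] [29.8 79.8] 27.9 circ 660.5 -67.6 40.2
top blue 72 [364.7 157.9] [ 0.7061 -0.071 ] rect [705.9 -70.8] [53.1 14. ] 42.1 circ 704.2 -68.9 26.9
top orange 57 [352.1 243. ] [ 0.4491 -0.034 ] rect [451.3 -33.5] [27.2 37.2] 16.9 circ 445.7 -35.0 19.4
top peach 258 [240.  181.7] [0.6299 0.305 ] rect [626.8 305.8] [60.5 51.1] 87.3 circ 632.7 305.7 32.7
top yellow 154 [234.4 243.5] [0.4427 0.3133] rect [442.1 312.8] [42.9 65.2] 9.5 circ 450.8 314.6 33.5
top yellow 127 [631.  222.5] [ 0.5265 -0.8494] rect [ 526.  -850.7] [42.3 43.1] 84.6 circ 528.0 -853.7 26.2
top yellow 50 [637.5 199.2] [ 0.5958 -0.8741] rect [ 597.2 -872.9] [11.4 48.1] 84.7 circ 596.6 -878.5 24.0
top white 1937 [338. 365.] [0.1073 0.0046] rect [83.2  2.9] [135.4 305.9] 0.2 circ 84.9 2.9 165.3
top white 1607 [348.4 202.9] [ 0.5679 -0.0225] rect [571.  -14.8] [152.4 266.9] 34.8 circ 608.2 11
[... 1134 characters left out ...]
7] rect [446.  310.6] [58.8 77.9] 26.0 circ 450.1 311.6 41.2
scene yellow 138 [348.4 199.8] [ 0.5637 -0.0588] rect [564.5 -59.9] [36.1 59.6] 46.5 circ 566.1 -57.5 30.5
scene yellow 54 [297.  190.9] [0.7016 0.0478] rect [700.4  51. ] [23.6 42.2] 51.7 circ 698.8 49.4 21.7
scene white 2247 [439.8 341.8] [0.0632 0.102 ] rect [28.3 21.3] [303.1 220.5] 89.9 circ 43.3 22.0 177.6
scene white 1418 [330.3 207.3] [0.5676 0.0179] rect [565.3  14.3] [175.4 273.5] 3.1 circ 608.9 16.6 137.2
scene white 1033 [539.  371.5] [-0.1312 -0.0218] rect [-130.6  -20.8] [ 30.3 219.9] 0.2 circ -124.2 -20.7 110.0
scene pink 133 [406.6 204.6] [ 0.4337 -0.1999] rect [ 433.  -199.1] [75.8 48.4] 69.4 circ 430.1 -198.3 40.4
```

Run:
```python
from bench import r
from h import *
s=r.read_state(); c=r.calibration("wrist")
Rt=R.from_quat(s['eef_rot']); Rc=R.from_quat(c['orientation'])
print("cam in tool",Rt.inv().apply(c['xyz']-s['ee_pos']).round(4)); print((Rt.inv()*Rc).as_matrix().round(3))
np.savez('cam.npz',t=Rt.inv().apply(c['xyz']-s['ee_pos']),R=(Rt.inv()*Rc).as_matrix())
# knob top & spindle
for n,p,z in [("scene",(321,184),.15)]: print(plane(r.calibration(n),[p],z))
def sim(tcp,ang):  # ang: world yaw of tool y, deg
    a=np.radians(ang); M=np.array([[0,np.cos(a),0],[0,np.sin(a),0],[-1,0,0.]]); M[:,2]=np.cross(M[:,0],M[:,1])
    d=np.load('cam.npz'); return dict(c,xyz=np.array(tcp)+M@d['t'],orientation=R.from_matrix(M@d['R']).as_quat())
for tcp in [(.45,.1,.35),(.45,.1,.45),(.45,0,.4)]:
    q=sim(tcp,-90); print(tcp,proj(q,[[.612,.014,.032],[.45,-.033,.03],[.63,.305,.015],[.7,-.06,.03],[.445,.313,.015],[.57,.06,.166]]).round(0).tolist())
```

```text
cam in tool [-0.1433  0.0003 -0.0678]
[[ 0.     0.252 -0.968]
 [ 1.     0.001  0.001]
 [ 0.001 -0.968 -0.252]]
[[0.57653399 0.05406018 0.15      ]]
(0.45, 0.1, 0.35) [[383.0, 26.0], [411.0, 151.0], [161.0, 16.0], [444.0, -47.0], [168.0, 154.0], [359.0, 42.0]]
(0.45, 0.1, 0.45) [[370.0, 39.0], [395.0, 142.0], [189.0, 31.0], [420.0, -20.0], [193.0, 145.0], [349.0, 56.0]]
(0.45, 0, 0.4) [[306.0, 33.0], [337.0, 146.0], [111.0, 26.0], [359.0, -34.0], [121.0, 149.0], [259.0, 50.0]]
```

Request:
drive_tool([
  [-4,0,0,0],
  [-8,0,0,0],
  [-12,-2,-2,0.5],
  [-16,-5,-5,1],
  [-16,-8,-9,1.5],
  [-16,-11,-12,2],
  [-16,-14,-15,2.5],
  [-16,-17,-18,3],
  [-16,-20,-22,3.5],
  [-16,-23,-25,4],
  [-16,-26,-28,4.2],
  [-16,-29,-32,4.2],
  [-16,-32,-35,4.2],
  [-16,-35,-38,4.2],
  [-16,-38,-42,4.2],
  [-16,-41,-45,4.2],
  [-16,-44,-49,4.2],
  [-16,-47,-53,4.2],
  [-16,-47,-53,4.2],
  [-16,-47,-53,4.2],
])

```text
time: 1.82
ee_pos: [0.5509, 0.0498, 0.4013]
eef_rot: [0.707, 0.002, -0.707, 0.001]
ft_force: [0.1, -0.1, -0.1]
width: 0.0867
```

Run:
```python
from bench import r
from seg import *
s=r.read_state(); c=r.calibration("wrist"); im=r.camera("wrist"); np.savez("w1.npz",**{k:c[k] for k in c},im=im)
print(s['joint_positions'].round(2),R.from_quat(s['eef_rot']).as_matrix().round(4))
cv2.imwrite("pics/w1.png",im[:,:,::-1])
```

```text
[ 0.4   0.2  -0.69  1.34  0.13  1.65 -1.83] [[ 0.e+00  4.e-03 -1.e+00]
 [ 8.e-04 -1.e+00 -4.e-03]
 [-1.e+00 -8.e-04 -1.e-04]]
```

View pics/w1.png

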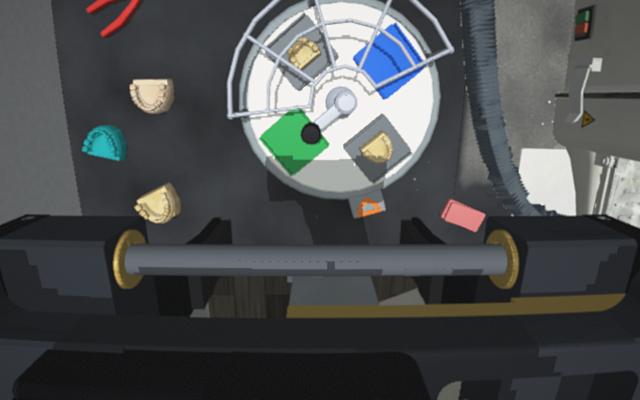

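Run:
```python
from seg import *
d=np.load("w1.npz"); c={k:d[k] for k in d if k!='im'}; im=d['im']
for k,m in masks(im).items():
    m[212:]=0
    for a,i,ce,mm in blobs(m,40)[:3]:
        z=dict(blue=.032,green=.032,orange=.03,peach=.015,yellow=.018,white=.031,pink=.01)[k]
        cn=max(cv2.findContours(mm.astype(np.uint8),0,1)[0],key=len); W=plane(c,cn.reshape(-1,2),z)[:,:2]
        rc=cv2.minAreaRect((W*1000).astype(np.float32)); (cx,cy),rr=cv2.minEnclosingCircle((W*1000).astype(np.float32))
        print(k,a,ce.round(1),plane(c,[ce],z)[0][:2].round(4),"rect",np.round(rc[0],1),np.round(rc[1],1),round(rc[2],1),"circ",round(cx,1),round(cy,1),round(rr,1))
hsv=cv2.cvtColor(im,cv2.COLOR_RGB2HSV)
m=((hsv[:,:,2]<45)).astype(np.uint8)*255; m[:110]=0;m[155:]=0;m[:,:290]=0;m[:,335:]=0
for b in blobs(m)[:3]: print("knob",b[0],b[2],plane(c,[b[2]],.166),plane(c,[b[2]],.15))
print("spindle",plane(c,[(343,100)],.13))
cv2.imwrite("pics/w1z.png",cv2.resize(im[0:220,90:500,::-1],None,fx=1.95,fy=1.95,interpolation=cv2.INTER_CUBIC))
cv2.imwrite("pics/w1p.png",cv2.resize(im[60:230,90:230,::-1],None,fx=4,fy=3.5,interpolation=cv2.INTER_CUBIC))
cv2.imwrite("pics/w1k.png",cv2.resize(im[70:220,240:420,::-1],None,fx=4,fy=4,interpolation=cv2.INTER_CUBIC))
```

```text
blue 1405 [384.5  59.1] [ 0.6782 -0.0496] rect [675.5 -48.5] [63.9 58. ] 45.3 circ 678.5 -51.7 36.7
blue 401 [396.4  83.6] [ 0.6441 -0.0687] rect [645.4 -76.8] [17.7 74.5] 26.8 circ 652.1 -73.4 37.3
blue 372 [403.9  41.8] [ 0.7025 -0.0764] rect [700.2 -78.8] [67.8 15.7] 44.9 circ 698.6 -77.1 34.2
green 2123 [291.6 141.2] [0.5588 0.0861] rect [559.5  82.8] [76.9 75.4] 39.6 circ 559.1 81.6 51.1
orange 138 [369.3 205.3] [ 0.4567 -0.0366] rect [457.9 -36.6] [21.8 35.6] 0.1 circ 451.5 -36.6 18.3
peach 732 [151.6  95.8] [0.6275 0.3033] rect [627.7 305.7] [65.3 49.8] 89.0 circ 635.2 304.8 34.0
yellow 836 [157.6 200.6] [0.4593 0.3107] rect [464.4 314.4] [46.3 77.1] 0.5 circ 458.9 315.0 39.3
yellow 679 [377.5 147.9] [ 0.5472 -0.0476] rect [544.9 -49. ] [42.5 48.2] 39.7 circ 547.9 -45.0 26.6
yellow 644 [302.6  52.2] [0.6888 0.0692] rect [689.4  69.8] [34.4 44.8] 37.2 circ 687.8 67.3 23.8
white 4935 [378.5 113. ] [ 0.6014 -0.0443] rect [595.6 -31.8] [121.6 189.4] 7.3 circ 599.2 -31.1 107.3
white 2729 [548.  177.9] [ 0.5034 -0.3253] rect [ 496.9 -325.1] [133.6  83.1] 20.6 circ 498.3 -328.9 74.1
white 982 [259.   83.5] [0.6434 0.1329] rect [643.  132.4] [31.4 80.9] 77.7 circ 644.3 138.3 40.5
knob 67 [312.19402985 130.        ] [[0.58700438 0.05341807 0.166     ]] [[0.58566033 0.05358479 0.15      ]]
spindle [[0.61975729 0.01701898 0.13      ]]
```

View pics/w1k.png

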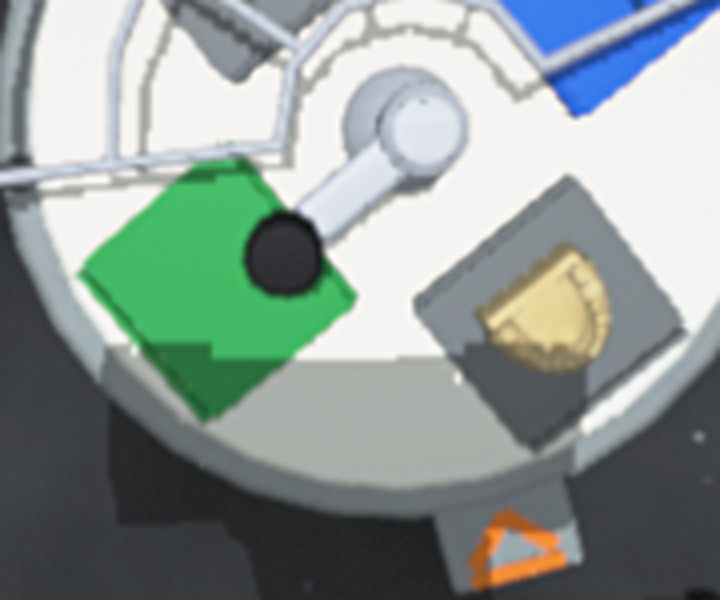

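View pics/w1p.png

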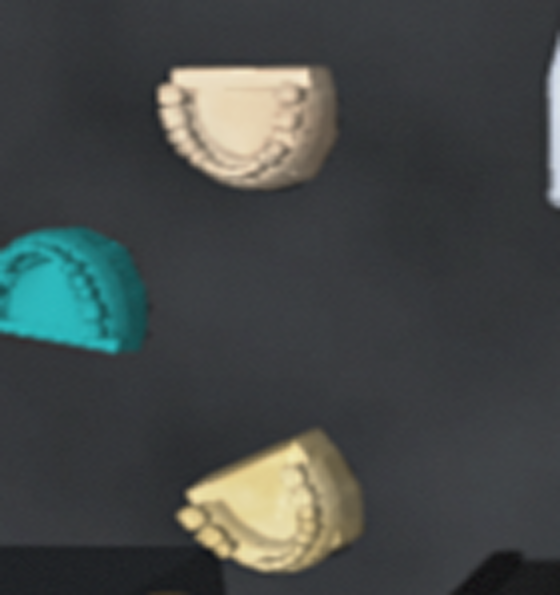

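```bash
python3 - <<'E'
from seg import *
d=np.load("w1.npz"); c={k:d[k] for k in d if k!='im'}
z=lambda p:[(240+x/4-.5+.125,70+y/4-.5+.125) for x,y in p]
print("knob",plane(c,z([(284,252)]),.166)); print("spindle",plane(c,z([(425,124)]),.13))
G=plane(c,z([(80,273),(238,152),(357,297),(208,422)]),.034);print("green",G.round(4),G.mean(0))
G=plane(c,z([(415,300),(570,176),(688,332),(533,450)]),.032);print("grey",G.round(4),G.mean(0))
T=plane(c,z([(435,520),(565,480),(582,562),(460,592)]),.03);print("tongue",T.round(4))
T=plane(c,z([(472,580),(565,546),(515,517)]),.03);print("orange",T.round(4))
p=lambda q:[(90+x/4-.4,60+y/3.5-.4) for x,y in q]
P=plane(c,p([(172,68),(313,66)]),.031);print("peach back top",P.round(4))
P=plane(c,p([(172,85),(313,84)]),.031);print("peach back top?",P.round(4))
E
python3 - <<'E'
import cv2
im=cv2.imread("pics/w1.png")
cv2.imwrite("pics/w1pp.png",cv2.resize(im[70:120,120:185],None,fx=10,fy=10,interpolation=cv2.INTER_CUBIC))
E
```

```text
knob [[0.58409499 0.05516392 0.166     ]]
spindle [[0.6190491  0.01356368 0.13      ]]
green [[0.564  0.1342 0.034 ]
 [0.6087 0.0742 0.034 ]
 [0.5552 0.0295 0.034 ]
 [0.5065 0.0866 0.034 ]] [0.55859595 0.08112688 0.034     ]
grey [[ 0.5539  0.0073  0.032 ]
 [ 0.6006 -0.0496  0.032 ]
 [ 0.5422 -0.0981  0.032 ]
 [ 0.4953 -0.0403  0.032 ]] [ 0.54799914 -0.04515101  0.032     ]
tongue [[ 0.466  -0.0029  0.03  ]
 [ 0.4827 -0.0539  0.03  ]
 [ 0.4486 -0.0626  0.03  ]
 [ 0.4357 -0.0138  0.03  ]]
orange [[ 0.4409 -0.0185  0.03  ]
 [ 0.4553 -0.0554  0.03  ]
 [ 0.4674 -0.0347  0.03  ]]
peach back top [[0.652  0.3225 0.031 ]
 [0.6518 0.2684 0.031 ]]
peach back top? [[0.645  0.3233 0.031 ]
 [0.6445 0.2691 0.031 ]]
```

View pics/w1pp.png

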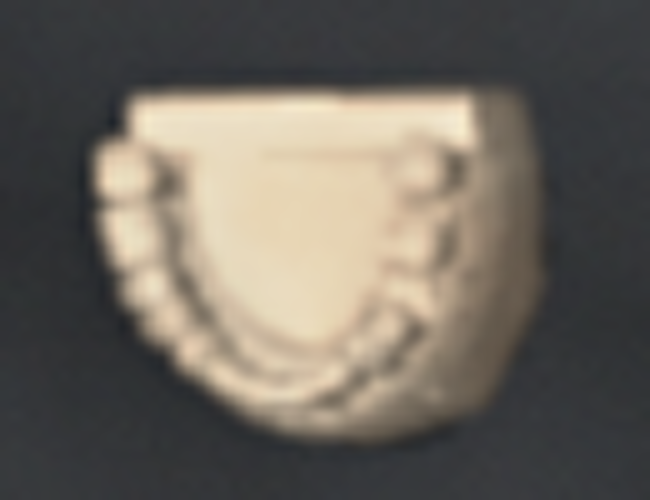

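Request:
drive_tool([
  [1,0,0,-1.4],
  [2,0,-0.5,-2.8],
  [3,-0.5,-1,-4.2],
  [4,-0.5,-1.5,-5.6],
  [5,-0.5,-2,-7],
  [6,-0.5,-2.5,-8.4],
  [7,-0.5,-3,-9.8],
  [8,-0.5,-3.1,-11.2],
  [9,-0.5,-3.1,-12.6],
  [10,-0.5,-3.1,-14],
  [11,-0.5,-3.1,-15.4],
  [12,-0.5,-3.1,-16.8],
  [13,-0.5,-3.1,-18.2],
  [14,-0.5,-3.1,-19.6],
  [15,-0.5,-3.1,-21],
  [16,-0.5,-3.1,-22.4],
  [17,-0.5,-3.1,-23.8],
  [18,-0.5,-3.1,-25.2],
  [19,-0.5,-3.1,-26.1],
  [19,-0.5,-3.1,-26.1],
])

```text
time: 3.53
ee_pos: [0.5803, 0.0509, 0.2094]
eef_rot: [0.294, 0.644, -0.295, 0.642]
ft_force: [0.2, -0.2, -0.2]
width: 0.0873
```

```bash
cat > snap.py <<'E'
import sys
from bench import r
from seg import *
def snap(n,cam="wrist"):
    s=r.read_state(); c=r.calibration(cam); im=r.camera(cam); np.savez(n+".npz",**c,im=im,ee=s['ee_pos'],q=s['eef_rot'])
    cv2.imwrite(f"pics/{n}.png",im[:,:,::-1]); M=R.from_quat(s['eef_rot']).as_matrix()
    print(s['time'],s['ee_pos'].round(4),"yaw_y",np.degrees(np.arctan2(M[1,1],M[0,1])).round(2),"down",M[2,0].round(4),"j",s['joint_positions'].round(2),s['ft_force'].round(1),s['width'].round(4))
if __name__=="__main__": snap(sys.argv[1],sys.argv[2] if len(sys.argv)>2 else "wrist")
E
python3 snap.py w2
```

```text
Traceback (most recent call last):
  File "snap.py", line 8, in <module>
    if __name__=="__main__": snap(sys.argv[1],sys.argv[2] if len(sys.argv)>2 else "wrist")
                             ~~~~^^^^^^^^^^^^^^^^^^^^^^^^^^^^^^^^^^^^^^^^^^^^^^^^^^^^^^^^^
  File "snap.py", line 7, in snap
    print(s['time'],s['ee_pos'].round(4),"yaw_y",np.degrees(np.arctan2(M[1,1],M[0,1])).round(2),"down",M[2,0].round(4),"j",s['joint_positions'].round(2),s['ft_force'].round(1),s['width'].round(4))
                                                                                                                                                                                ^^^^^^^^^^^^^^^^
AttributeError: 'float' object has no attribute 'round'
```

View pics/w2.png

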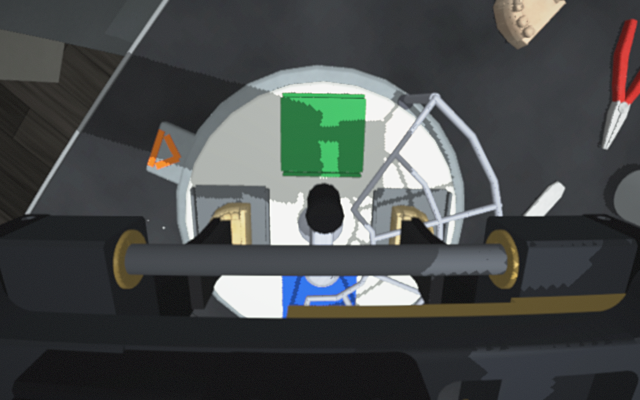

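```bash
sed -i "s/s\['width'\].round(4)/round(float(s['width']),4)/" snap.py
python3 - <<'E'
from bench import r
from seg import *
s=r.read_state();M=R.from_quat(s['eef_rot']).as_matrix();print(s['time'],s['ee_pos'],np.degrees(np.arctan2(M[1,1],M[0,1])),s['joint_positions'].round(2))
d=np.load("w2.npz"); c={k:d[k] for k in d if k!='im'}; 
print("knob",plane(c,[(322,197)],.166))
# green floor corners, tops of fences
G=plane(c,[(281,94),(366,95),(364,177),(282,175)],.034);print(G.round(4),G.mean(0))
print("tongue end",plane(c,[(163,122),(147,170)],.03))
im=d['im']
cv2.imwrite("pics/w2z.png",cv2.resize(im[60:250,130:390,::-1],None,fx=3,fy=3,interpolation=cv2.INTER_CUBIC))
E
```

```text
3.5833 [0.58066736 0.05106976 0.21056186] 40.52788590973366 [ 0.6   0.42 -0.98  1.58  0.36  1.33  0.29]
knob [[0.57283772 0.06391429 0.166     ]]
[[0.5063 0.0863 0.034 ]
 [0.5658 0.1365 0.034 ]
 [0.6167 0.0787 0.034 ]
 [0.5553 0.0283 0.034 ]] [0.56103141 0.08242079 0.034     ]
tongue end [[ 0.4359692  -0.00722472  0.03      ]
 [ 0.45035276 -0.05658245  0.03      ]]
```

View pics/w2z.png

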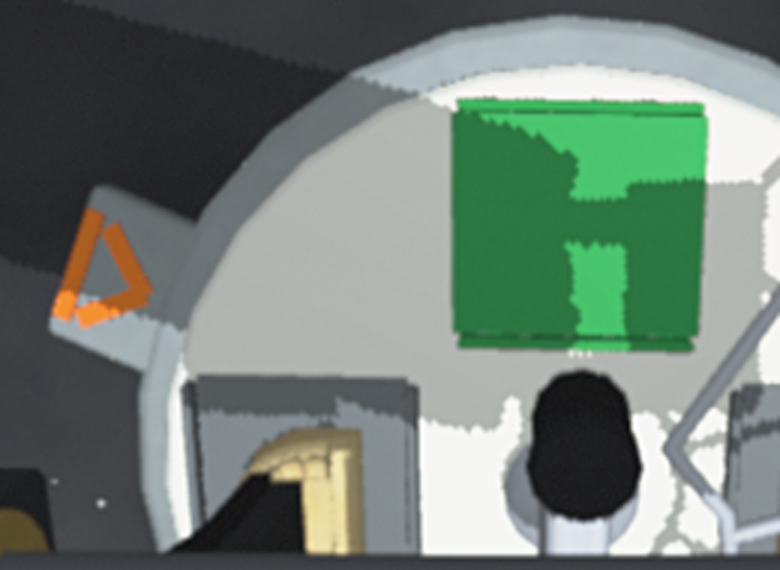

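Run:
```python
from seg import *
d=np.load("w2.npz"); c={k:d[k] for k in d if k!='im'}; 
for p in [(585,463),(585,470)]: print("knob",plane(c,[(130+p[0]/3-.33,60+p[1]/3-.33)],.166))
t=d['ee']; print(proj(c,[t*[1,1,0]+[0,0,.166]]))
# fence inner/outer edges lines direction
z=lambda q:[(130+x/3-.33,60+y/3-.33) for x,y in q]
G=plane(c,z([(455,100),(705,104),(693,350),(460,346)]),.038)
print(G.round(4),G.mean(0)); 
for a,b in [(0,1),(3,2)]: v=G[b]-G[a]; print(np.degrees(np.arctan2(v[1],v[0])),np.linalg.norm(v))
T=plane(c,z([(97,186),(52,322)]),.03);v=T[1]-T[0];print("tongue",T,np.degrees(np.arctan2(v[1],v[0])),np.linalg.norm(v))
T=plane(c,z([(97,210),(66,315)]),.03);v=T[1]-T[0];print("orange bar",T,np.degrees(np.arctan2(v[1],v[0])))
```

```text
knob [[0.58079429 0.05715579 0.166     ]]
knob [[0.58174132 0.0560737  0.166     ]]
[[316.94610186 221.09925315]]
[[0.5064 0.0873 0.038 ]
 [0.5642 0.1357 0.038 ]
 [0.6128 0.0774 0.038 ]
 [0.5558 0.0298 0.038 ]] [0.55977411 0.08255011 0.038     ]
39.939508702922645 0.07536850454343742
39.82860547068885 0.07423422431384898
tongue [[ 0.43503959 -0.00760005  0.03      ]
 [ 0.44866038 -0.05404891  0.03      ]] -73.65661447457133 0.04840478198435672
orange bar [[ 0.43940733 -0.01386298  0.03      ]
 [ 0.4509705  -0.04898331  0.03      ]] -71.7761756081272
```

Request:
drive_tool([
  [1.5,0,0,0],
  [3,0,0,0],
  [4.5,0,0,0],
  [5.5,0,0,0],
  [6,0,0,0],
  [6,0,0,0],
])

```text
time: 4.08
ee_pos: [0.581, 0.0514, 0.151]
eef_rot: [0.296, 0.643, -0.296, 0.642]
ft_force: [-1.0, -0.7, -0.3]
width: 0.0868
```

Request:
drive_tool([
  [0,0,0,0],
  [0,0,0,0],
  [0,0,0,0],
  [0,0,0,0],
  [0,0,0,0],
  [0,0,0,0],
  [0,0,0,0],
], grip=200, force=10)

```text
time: 4.67
ee_pos: [0.5813, 0.0515, 0.1516]
eef_rot: [0.295, 0.642, -0.295, 0.643]
ft_force: [-0.1, 0.2, -0.4]
width: 0.0481
```

```bash
python3 snap.py w3
```

```text
4.6667 [0.5813 0.0515 0.1516] yaw_y 40.63 down -1.0 j [ 0.58  0.48 -0.95  1.65  0.41  1.23  0.25] [-0.1  0.2 -0.4] 0.0481
```

View pics/w3.png

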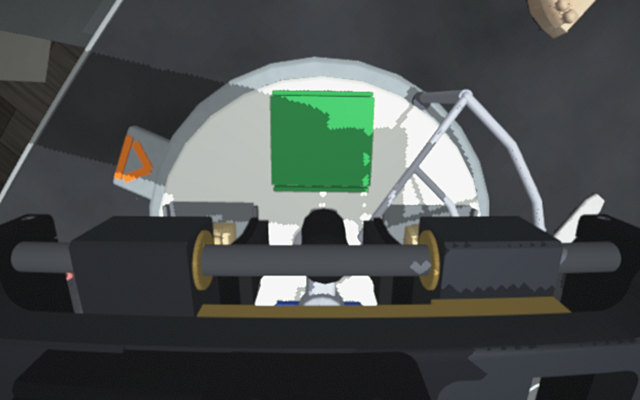

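Request:
drive_tool([
  [0,0,0,0],
  [0,0,0,0],
  [0,0,0,0],
  [0,0,0,0],
  [0,0,0,0],
  [0,0,0,0],
  [0,0,0,0],
  [0,0,0,0],
])

```text
time: 5.38
ee_pos: [0.5813, 0.0518, 0.1516]
eef_rot: [0.295, 0.642, -0.295, 0.643]
ft_force: [1.8, 2.3, -0.3]
width: 0.0223
```

```bash
python3 snap.py w4
```

```text
5.3833 [0.5813 0.0518 0.1516] yaw_y 40.64 down -1.0 j [ 0.58  0.48 -0.95  1.65  0.41  1.23  0.25] [ 1.8  2.3 -0.3] 0.0223
```

View pics/w4.png

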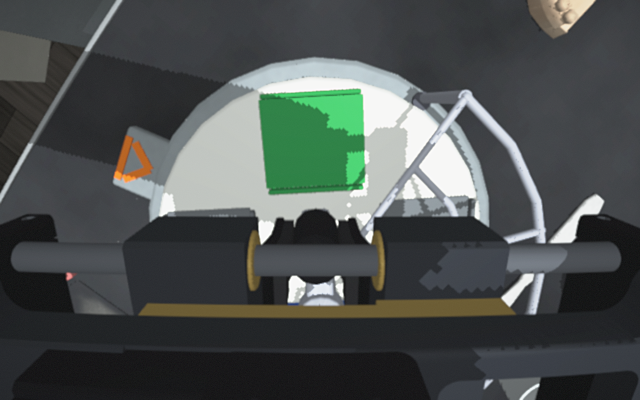

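Run:
```python
from seg import *
d=np.load("w4.npz"); im=d['im']
cv2.imwrite("pics/w4z.png",cv2.resize(im[50:260,100:380,::-1],None,fx=2.8,fy=2.8,interpolation=cv2.INTER_CUBIC))
```

```text
(no output)
```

View pics/w4z.png

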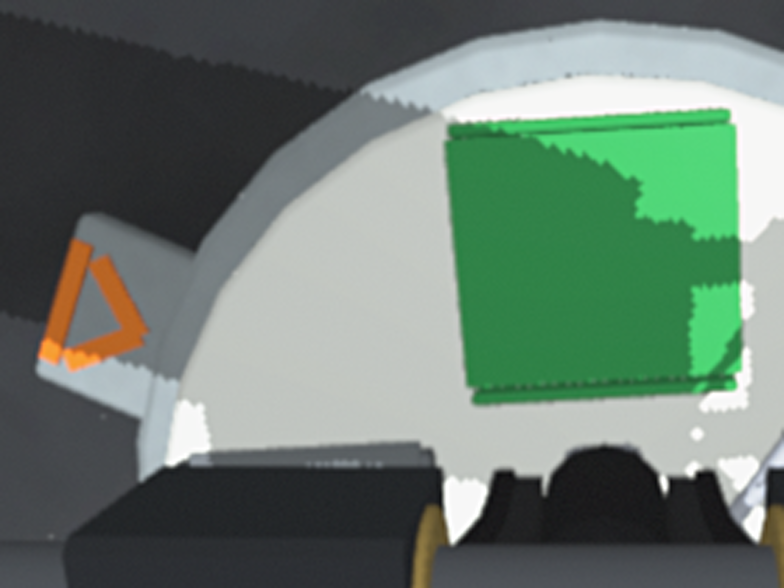

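Run:
```python
from seg import *
d=np.load("w4.npz"); c={k:d[k] for k in d if k!='im'}; 
z=lambda q:[(100+x/2.8-.32,50+y/2.8-.32) for x,y in q]
an=lambda v:np.degrees(np.arctan2(v[1],v[0]))
F=plane(c,z([(447,140),(737,124),(741,372),(468,386)]),.032);print("floor",F.round(4),F.mean(0).round(4))
for a,b in [(0,1),(3,2),(3,0),(2,1)]: v=F[b]-F[a];print(an(v),np.linalg.norm(v))
F=plane(c,z([(449,122),(729,108)]),.038);v=F[1]-F[0];print("outer fence top",an(v),np.linalg.norm(v))
F=plane(c,z([(473,404),(736,389)]),.038);v=F[1]-F[0];print("inner fence top",an(v),np.linalg.norm(v))
for zz in (.03,.02):
    T=plane(c,z([(80,216),(38,372)]),zz);v=T[1]-T[0];print("tongue",T,an(v),np.linalg.norm(v))
    T=plane(c,z([(83,240),(49,362)]),zz);v=T[1]-T[0];print("bar",T,T.mean(0),an(v),np.linalg.norm(v))
```

```text
floor [[0.5031 0.0763 0.032 ]
 [0.56   0.1305 0.032 ]
 [0.6074 0.0804 0.032 ]
 [0.5505 0.0262 0.032 ]] [0.5552 0.0784 0.032 ]
43.653614286190326 0.0785384909204062
43.63261373652489 0.0785516724640806
133.4147552838324 0.06890451444119618
133.42580677205058 0.06893325198786095
outer fence top 43.34848528419112 0.07379763831669117
inner fence top 43.987660956417564 0.07432176956199497
tongue [[ 0.43564322 -0.00746355  0.03      ]
 [ 0.45069666 -0.05435709  0.03      ]] -72.20268738004414 0.049250483644469996
bar [[ 0.44006605 -0.01259345  0.03      ]
 [ 0.45166389 -0.04954265  0.03      ]] [ 0.44586497 -0.03106805  0.03      ] -72.57364850835275 0.038726651650910424
tongue [[ 0.43184026 -0.01163892  0.02      ]
 [ 0.44746196 -0.06030266  0.02      ]] -72.2026873800441 0.051109661415369205
bar [[ 0.43643005 -0.01696247  0.02      ]
 [ 0.4484657  -0.05530648  0.02      ]] [ 0.44244787 -0.03613447  0.02      ] -72.5736485083527 0.040188560744240015
```

Run:
```python
import numpy as np
A=np.array([.617,.0131]);P=np.array([.5813,.0518]);a=np.radians(40.64)
y=np.array([np.cos(a),np.sin(a)]);z=np.array([np.sin(a),-np.cos(a)])
for k in range(1,24):
    t=np.radians(-5*k);M=np.array([[np.cos(t),-np.sin(t)],[np.sin(t),np.cos(t)]])
    d=(M@(P-A)+A-P)*100;print([0,round(d@y,2),round(d@z,2),k],end=",")
```

```text
[0, np.float64(0.46), np.float64(0.0), 1],[0, np.float64(0.92), np.float64(0.05), 2],[0, np.float64(1.37), np.float64(0.13), 3],[0, np.float64(1.81), np.float64(0.25), 4],[0, np.float64(2.24), np.float64(0.41), 5],[0, np.float64(2.66), np.float64(0.61), 6],[0, np.float64(3.05), np.float64(0.84), 7],[0, np.float64(3.43), np.float64(1.11), 8],[0, np.float64(3.78), np.float64(1.41), 9],[0, np.float64(4.1), np.float64(1.74), 10],[0, np.float64(4.39), np.float64(2.09), 11],[0, np.float64(4.65), np.float64(2.47), 12],[0, np.float64(4.88), np.float64(2.87), 13],[0, np.float64(5.07), np.float64(3.29), 14],[0, np.float64(5.22), np.float64(3.72), 15],[0, np.float64(5.34), np.float64(4.16), 16],[0, np.float64(5.41), np.float64(4.62), 17],[0, np.float64(5.45), np.float64(5.07), 18],[0, np.float64(5.45), np.float64(5.53), 19],[0, np.float64(5.4), np.float64(5.99), 20],[0, np.float64(5.32), np.float64(6.44), 21],[0, np.float64(5.2), np.float64(6.88), 22],[0, np.float64(5.04), np.float64(7.31), 23],
```

Request:
drive_tool([
  [0,0.45,0,1],
  [0,0.9,0.05,2],
  [0,1.35,0.15,3],
  [0,1.8,0.25,4],
  [0,2.25,0.4,5],
  [0,2.65,0.6,6],
  [0,3.05,0.85,7],
  [0,3.45,1.1,8],
  [0,3.8,1.4,9],
  [0,4.1,1.75,10],
  [0,4.4,2.1,11],
  [0,4.65,2.45,12],
  [0,4.9,2.85,13],
  [0,5.05,3.3,14],
  [0,5.2,3.7,15],
  [0,5.35,4.15,16],
  [0,5.4,4.6,17],
  [0,5.45,5.05,18],
  [0,5.45,5.05,18],
  [0,5.45,5.05,18],
])

```text
time: 7.1
ee_pos: [0.6565, 0.0499, 0.1517]
eef_rot: [0.664, 0.246, -0.662, 0.245]
ft_force: [7.2, 5.4, -4.2]
width: 0.022
```

```bash
python3 snap.py w5
```

```text
7.1 [0.6565 0.0499 0.1517] yaw_y -49.36 down -1.0 j [ 0.29  0.53 -0.61  1.45  0.31  1.25 -1.21] [ 7.2  5.4 -4.2] 0.022
```

View pics/w5.png

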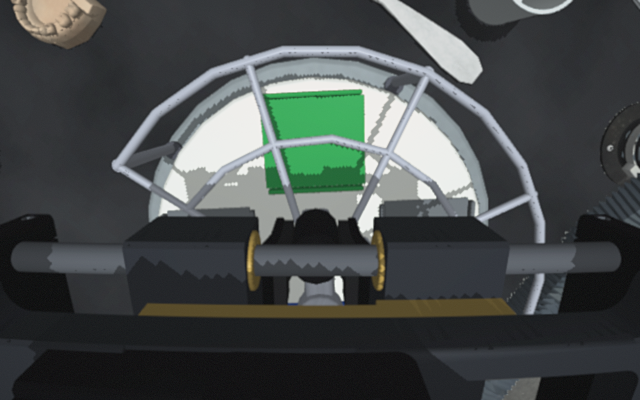

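Request:
drive_tool([
  [0,0.45,0,0.9],
  [0,0.85,0,1.8],
  [0,1.25,0.1,2.7],
  [0,1.7,0.2,3.6],
  [0,2.1,0.35,4.5],
  [0,2.45,0.5,5.4],
  [0,2.45,0.5,5.4],
  [0,2.45,0.5,5.4],
  [0,2.45,0.5,5.4],
])

```text
time: 7.9
ee_pos: [0.6692, 0.0269, 0.1517]
eef_rot: [0.703, 0.084, -0.701, 0.084]
ft_force: [9.9, 2.7, -4.3]
width: 0.0223
```

```bash
python3 snap.py w6
```

```text
7.9 [0.6692 0.0269 0.1517] yaw_y -76.38 down -1.0 j [ 0.26  0.54 -0.51  1.42  0.27  1.25 -1.61] [ 9.9  2.7 -4.3] 0.0223
```

View pics/w6.png

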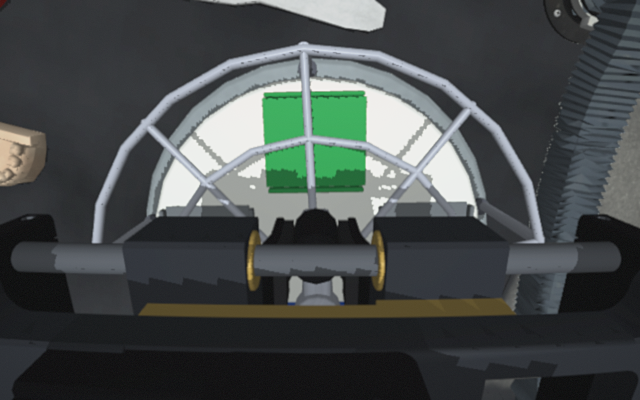

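Run:
```python
from seg import *
d=np.load("w6.npz"); c={k:d[k] for k in d if k!='im'}; im=d['im']
an=lambda v:np.degrees(np.arctan2(v[1],v[0]))
g=plane(c,[(304,47)],.095)[0];A=np.array([.617,.0131,0]);print("guard mid",g,an(g-A),np.linalg.norm((g-A)[:2]))
for p in [(148,124),(470,111)]:
    g=plane(c,[p],.095)[0];print("guard",g,an(g-A),np.linalg.norm((g-A)[:2]))
cv2.imwrite("pics/w6z.png",cv2.resize(im[40:220,230:400,::-1],None,fx=4,fy=3.3,interpolation=cv2.INTER_CUBIC))
```

```text
guard mid [0.76248632 0.05586099 0.095     ] 16.378989251008942 0.15164026645621098
guard [0.69964652 0.13662904 0.095     ] 56.21568492027107 0.14862661775506592
guard [ 0.75168816 -0.04695221  0.095     ] -24.03023161715483 0.14746921140215968
```

View pics/w6z.png

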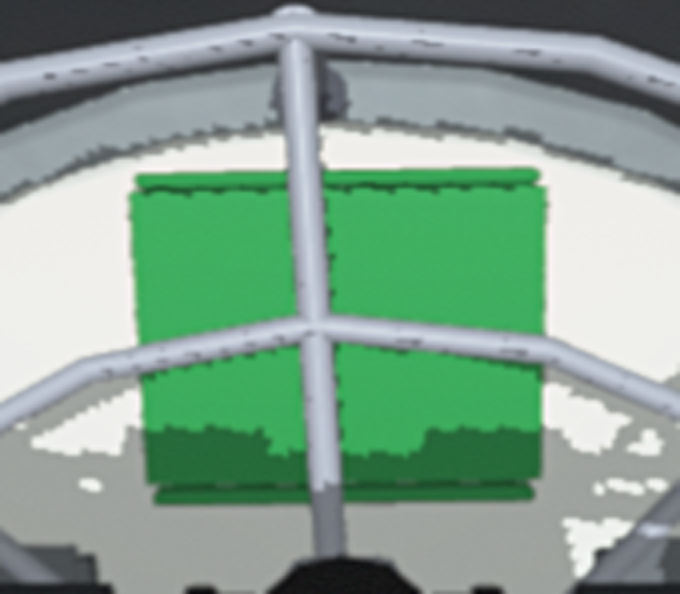

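Run:
```python
from seg import *
d=np.load("w6.npz"); c={k:d[k] for k in d if k!='im'}
an=lambda v:np.degrees(np.arctan2(v[1],v[0]))
z=lambda q:[(230+x/4-.37,40+y/3.3-.35) for x,y in q]
F=plane(c,z([(130,192),(548,188),(541,477),(148,483)]),.032);print(F.round(4),F.mean(0).round(4))
for a,b in [(0,1),(3,2),(3,0),(2,1)]: v=F[b]-F[a];print(an(v),np.linalg.norm(v))
A=np.array([.617,.0131,0]);print(an(F.mean(0)-A),np.linalg.norm((F.mean(0)-A)[:2]))
```

```text
[[ 0.7283  0.0826  0.032 ]
 [ 0.7478  0.0058  0.032 ]
 [ 0.6816 -0.0112  0.032 ]
 [ 0.6615  0.0654  0.032 ]] [0.7048 0.0357 0.032 ]
-75.77676568047438 0.07925107173492008
-75.3263419405447 0.07912779617255379
14.505055572191324 0.06897149774762222
14.402232137226349 0.06834894990183703
14.410185001425415 0.09062568871081145
```

Request:
drive_tool([
  [0,-0.1,0,0],
  [0,-0.2,0,0],
  [0,-0.2,0,0],
  [0,-0.2,0,0],
  [0,-0.2,0,0],
])

```text
time: 8.37
ee_pos: [0.6688, 0.0283, 0.1517]
eef_rot: [0.703, 0.083, -0.701, 0.084]
ft_force: [10.9, 0.6, -4.5]
width: 0.0225
```

Request:
drive_tool([
  [0,-0.2,0,0],
  [0,-0.2,0,0],
  [0,-0.2,0,0],
  [0,-0.2,0,0],
  [0,-0.2,0,0],
], grip=0)

```text
time: 8.78
ee_pos: [0.6665, 0.0308, 0.1514]
eef_rot: [-0.702, -0.084, 0.702, -0.084]
ft_force: [-0.2, 0.0, 0.6]
width: 0.0479
```

Request:
drive_tool([
  [0,0,0,0],
  [0,0,0,0],
  [-2,0,0,0],
  [-4,0,0,0],
  [-8,0,0,0],
  [-11,-0.5,2,0],
  [-14,-1,4,0],
  [-17,-1.5,6,0],
  [-20,-2,8,0],
  [-22,-2.4,10.5,0],
  [-25,-2.4,13,0],
  [-27,-2.4,14.5,0],
  [-27,-2.4,14.5,0],
  [-27,-2.4,14.5,0],
])

```text
time: 9.95
ee_pos: [0.5201, 0.0199, 0.423]
eef_rot: [0.703, 0.083, -0.701, 0.084]
ft_force: [-0.4, -0.9, -0.9]
width: 0.0871
```

```bash
python3 snap.py w7
```

```text
9.95 [0.5201 0.0199 0.423 ] yaw_y -76.4 down -1.0 j [ 0.38  0.1  -0.56  1.38  0.06  1.68 -1.5 ] [-0.4 -0.9 -0.9] 0.0871
```

View pics/w7.png

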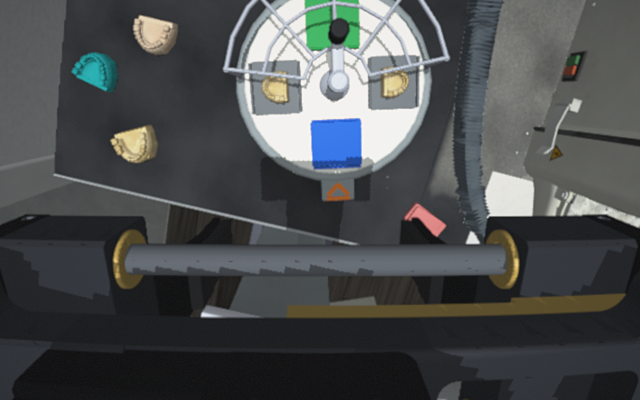

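Run:
```python
from seg import *
d=np.load("w7.npz"); im=d['im']
cv2.imwrite("pics/w7z.png",cv2.resize(im[60:210,250:430,::-1],None,fx=4,fy=4,interpolation=cv2.INTER_CUBIC))
```

```text
(no output)
```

View pics/w7z.png

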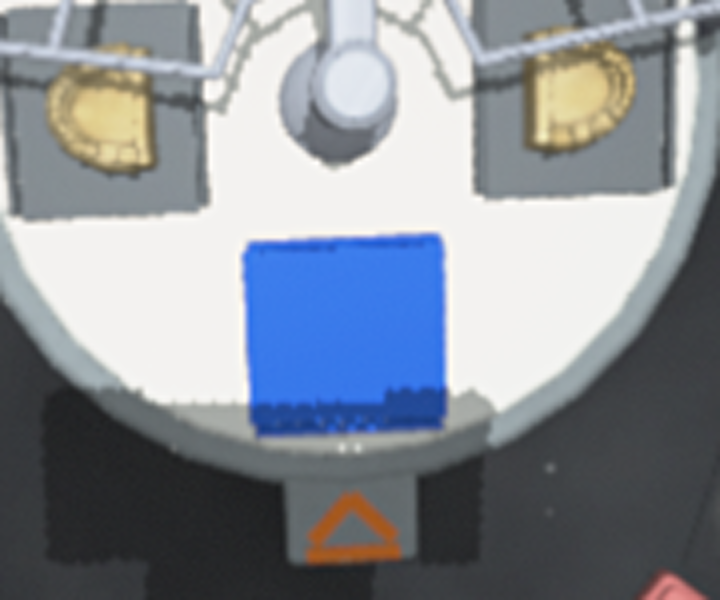

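```bash
cat > ang.py <<'E'
from seg import *
an=lambda v:np.degrees(np.arctan2(v[1],v[0]))
d=np.load("w7.npz"); c={k:d[k] for k in d if k!='im'}; im=d['im']
hsv=cv2.cvtColor(im,cv2.COLOR_RGB2HSV)
# blue: rect fit with subpixel
m=cv2.inRange(hsv,np.array((100,120,40)),np.array((125,255,255)));m[:100]=0;m[180:]=0;m[:,:290]=0;m[:,380:]=0
b=blobs(m)[0]; cn=max(cv2.findContours(b[3].astype(np.uint8),0,1)[0],key=len).reshape(-1,2)
W=plane(c,cn,.034)[:,:2]*1000; rc=cv2.minAreaRect(W.astype(np.float32));print("blue rect",rc)
def line(pts):
    W=plane(c,pts,.034); p=np.polyfit(W[:,1],W[:,0],1); return an(np.array([p[0],1]))
x0,x1=cn[:,0].min()+6,cn[:,0].max()-6; y0,y1=cn[:,1].min()+6,cn[:,1].max()-6
top=np.array([(x,cn[cn[:,0]==x][:,1].min()) for x in range(x0,x1)]);bot=np.array([(x,cn[cn[:,0]==x][:,1].max()) for x in range(x0,x1)])
print("inner/outer edge dir",line(top),line(bot))
for n,col in (("L",0),("R",1)):
    P=np.array([(y and (cn[cn[:,1]==y][:,0].min() if col==0 else cn[cn[:,1]==y][:,0].max()),y) for y in range(y0,y1)])
    W=plane(c,P,.032);p=np.polyfit(W[:,0],W[:,1],1);print("side dir",an(np.array([1,p[0]])))
M=cv2.moments(b[3].astype(np.uint8),True);ce=(M['m10']/M['m00'],M['m01']/M['m00']);B=plane(c,[ce],.034)[0];print("blue c",B,)
for A in ([.617,.0131,0],[.617,.0145,0],[.6185,.0131,0]): print("blue angle",an(np.array(A)-B),np.linalg.norm((A-B)[:2]))
m=cv2.inRange(hsv,np.array((5,120,80)),np.array((18,255,255)));m[:180]=0;m[212:]=0;m[:,:310]=0;m[:,:][:,380:]=0
o=blobs(m)[0];cn=max(cv2.findContours(o[3].astype(np.uint8),0,1)[0],key=len).reshape(-1,2)
for zz in (.01,.02): 
    O=plane(c,[o[2]],zz)[0];print("orange",O,an(np.array([.617,.0131,0])-O)); print(cv2.minAreaRect((plane(c,cn,zz)[:,:2]*1000).astype(np.float32)))
z=lambda q:[(250+x/4-.37,60+y/4-.37) for x,y in q]
T=plane(c,z([(290,563),(418,556)]),.01);print("tongue",T.mean(0),an(T[1]-T[0])+90,an(np.array([.617,.0131,0])-T.mean(0)),np.linalg.norm((T.mean(0)-[.617,.0131,0])[:2]))
g=plane(c,z([(355,87)]),.13);print("spindle",g)
E
python3 ang.py
```

```text
blue rect ((530.3690185546875, -11.6114501953125), (76.09185791015625, 77.19132232666016), 16.200361251831055)
inner/outer edge dir 106.50925024645123 106.58258623249736
side dir 16.664650971606942
side dir 15.315865734729485
blue c [ 0.53132563 -0.011456    0.034     ]
blue angle 15.99336675247782 0.08912404151758482
blue angle 16.854764073234335 0.08951989481086224
blue angle 15.731904818490078 0.09056692491597612
orange [ 0.44659233 -0.03778151  0.01      ] 16.62494046096598
((449.6988220214844, -37.56556701660156), (30.11704444885254, 37.846134185791016), 14.051511764526367)
orange [ 0.44908999 -0.03646217  0.02      ] 16.445075006975014
((452.14068603515625, -36.25010681152344), (29.57585334777832, 37.16605758666992), 14.051507949829102)
tongue [ 0.43603149 -0.04121553  0.01      ] 16.78202307579747 16.706499933347526 0.18894385106677244
spindle [[0.61649536 0.01322805 0.13      ]]
```

Request:
drive_tool([
  [1,-2,-1,0.3],
  [2,-4,-2.5,0.6],
  [3,-7,-4.5,0.9],
  [5,-10,-6.5,1.2],
  [7,-13,-8.5,1.5],
  [9,-16,-10.5,1.8],
  [11,-19,-12.5,2.1],
  [13,-22,-14.5,2.4],
  [15,-24,-15.5,2.7],
  [17,-25,-15.8,2.7],
  [17,-25,-15.8,2.7],
  [17,-25,-15.8,2.7],
])

```text
time: 11.0
ee_pos: [0.614, 0.3002, 0.249]
eef_rot: [-0.706, -0.001, 0.709, -0.002]
ft_force: [-0.2, -0.4, 1.9]
width: 0.0868
```

```bash
python3 snap.py w8
python3 - <<'E'
import cv2
im=cv2.imread("pics/w8.png")
cv2.imwrite("pics/w8z.png",cv2.resize(im[60:260,240:400],None,fx=4,fy=3,interpolation=cv2.INTER_CUBIC))
E
```

```text
11.0 [0.614  0.3002 0.249 ] yaw_y -89.77 down -1.0 j [-0.11  0.54 -0.63  1.24  0.31  1.46 -2.27] [-0.2 -0.4  1.9] 0.0868
```

View pics/w8.png

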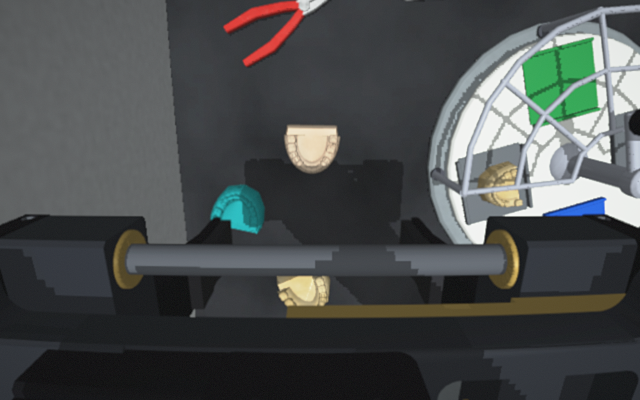

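View pics/w8z.png

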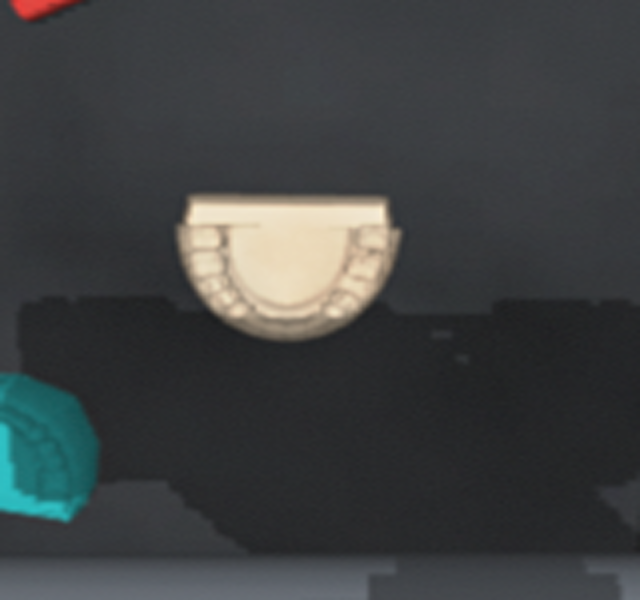

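Run:
```python
from seg import *
an=lambda v:np.degrees(np.arctan2(v[1],v[0]))
d=np.load("w8.npz"); c={k:d[k] for k in d if k!='im'}; im=d['im']
z=lambda q:[(240+x/4-.37,60+y/3-.33) for x,y in q]
for zz,q in [(0,[(188,197),(388,197)]),(.015,[(178,230),(402,231)]),(.0,[(178,230),(402,231)]),(0,[(290,341)]),(.015,[(290,341)])]:
    P=plane(c,z(q),zz);print(zz,P.round(4).tolist(),P.mean(0).round(4),an(P[-1]-P[0]))
hsv=cv2.cvtColor(im,cv2.COLOR_RGB2HSV)
m=cv2.inRange(hsv,np.array((3,20,90)),np.array((20,140,255)));m[:100]=0;m[185:]=0;m[:,:270]=0;m[:,350:]=0
b=blobs(m)[0];cn=max(cv2.findContours(b[3].astype(np.uint8),0,1)[0],key=len).reshape(-1,2)
x0,x1=cn[:,0].min()+6,cn[:,0].max()-6
t=np.array([(x,cn[cn[:,0]==x][:,1].min()) for x in range(x0,x1)]);W=plane(c,t,0.0)
p=np.polyfit(W[:,1],W[:,0],1);print("back edge dir",an(np.array([p[0],1])),"x",W[:,0].mean(), cv2.boundingRect(cn))
print(cv2.minAreaRect((plane(c,cn,.008)[:,:2]*1000).astype(np.float32)))
print("cam",c['xyz'])
```

```text
0 [[0.6531, 0.3327, 0.0], [0.6533, 0.2753, 0.0]] [0.6532 0.304  0.    ] -89.83180036512078
0.015 [[0.6421, 0.3345, 0.015], [0.6419, 0.2721, 0.015]] [0.642  0.3033 0.015 ] -90.17046500942902
0.0 [[0.6405, 0.3358, 0.0], [0.6403, 0.271, 0.0]] [0.6404 0.3034 0.    ] -90.17046500942904
0 [[0.5967, 0.3034, 0.0]] [0.5967 0.3034 0.    ] 0.0
0.015 [[0.6, 0.3033, 0.015]] [0.6    0.3033 0.015 ] 0.0
back edge dir 90.16567556964554 x 0.6535344129735607 (284, 125, 56, 48)
((627.1105346679688, 304.0255432128906), (54.06571960449219, 62.57157516479492), 0.1656448245048523)
cam [0.68246699 0.30026572 0.39195939]
```

Request:
drive_tool([
  [2.5,-0.1,-0.8,0],
  [6,-0.3,-1.6,0],
  [9.5,-0.3,-2,0],
  [13,-0.3,-2,0],
  [16,-0.3,-2,0],
  [17,-0.3,-2,0],
  [17,-0.3,-2,0],
  [17,-0.3,-2,0],
  [17,-0.3,-2,0],
])

```text
time: 11.8
ee_pos: [0.6364, 0.3035, 0.0849]
eef_rot: [0.708, 0.001, -0.706, -0.0]
ft_force: [0.5, -0.4, -0.5]
width: 0.0871
```

```bash
python3 snap.py w9
```

```text
11.8 [0.6364 0.3035 0.0849] yaw_y -89.91 down -1.0 j [-0.12  0.69 -0.58  1.37  0.39  1.19 -2.31] [ 0.5 -0.4 -0.5] 0.0871
```

View pics/w9.png

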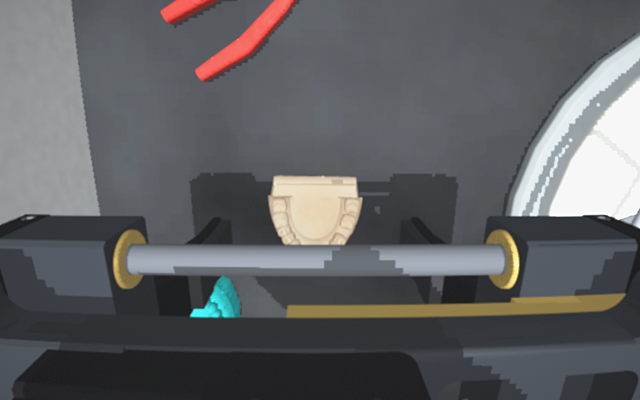

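Request:
drive_tool([
  [1.5,0,0.2,0],
  [3,0,0.2,0],
  [4.5,0,0.2,0],
  [5.7,0,0.2,0],
  [6.3,0,0.2,0],
  [6.3,0,0.2,0],
  [6.3,0,0.2,0],
])

```text
time: 12.43
ee_pos: [0.6326, 0.3029, 0.0195]
eef_rot: [-0.707, -0.0, 0.707, -0.001]
ft_force: [-7.5, -5.7, 13.9]
width: 0.0869
```

Request:
drive_tool([
  [0,0,0,0],
  [0,0,0,0],
  [0,0,0,0],
  [0,0,0,0],
  [0,0,0,0],
  [0,0,0,0],
  [0,0,0,0],
  [0,0,0,0],
], grip=150, force=12)

```text
time: 13.1
ee_pos: [0.6338, 0.3034, 0.0196]
eef_rot: [0.708, 0.001, -0.706, 0.001]
ft_force: [-1.1, -0.7, 8.2]
width: 0.0611
```

```bash
python3 snap.py w10
```

```text
13.1 [0.6338 0.3034 0.0196] yaw_y -89.89 down -1.0 j [-0.14  0.75 -0.56  1.41  0.42  1.09 -2.34] [-1.1 -0.7  8.2] 0.0611
```

View pics/w10.png

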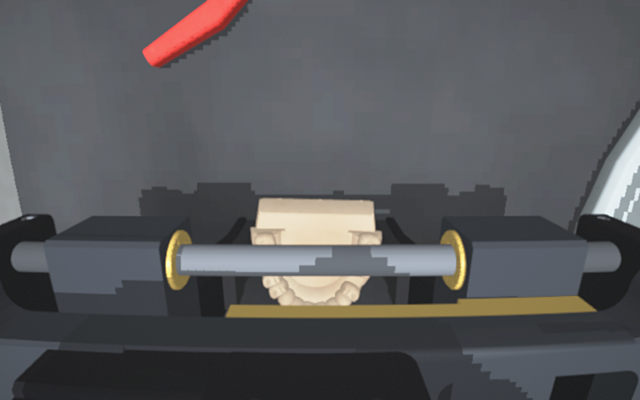

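Request:
drive_tool([
  [-0.5,0,0,0],
  [-1.5,0,0,0],
  [-3,0,0,0],
  [-5,0,0,0],
  [-7.5,0,0,0],
  [-10,0,0,0],
  [-13,0,0,0],
  [-16,0,0,0],
  [-18,0,0,0],
  [-18,0,0,0],
  [-18,0,0,0],
])

```text
time: 14.07
ee_pos: [0.6332, 0.3037, 0.2008]
eef_rot: [0.708, 0.001, -0.706, 0.0]
ft_force: [-0.7, -0.0, -1.9]
width: 0.0607
```

```bash
python3 snap.py w11
```

```text
14.0667 [0.6332 0.3037 0.2008] yaw_y -89.86 down -1.0 j [-0.12  0.6  -0.61  1.26  0.34  1.39 -2.28] [-0.7 -0.  -1.9] 0.0607
```

View pics/w11.png

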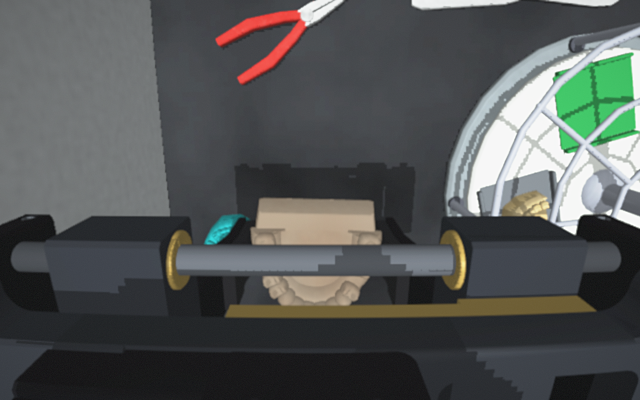

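Request:
drive_tool([
  [0,1,0.3,0],
  [0,2.5,0.8,-0.3],
  [0,5,1.5,-0.6],
  [0,7.5,2.3,-0.9],
  [0,10,3.1,-1.2],
  [0,12.5,3.9,-1.5],
  [0,15,4.6,-1.8],
  [0,17.5,5.4,-2.1],
  [0,20,6.2,-2.4],
  [0,22.5,6.9,-2.7],
  [0,25,7.7,-3],
  [0,27.5,8.5,-3.3],
  [0,29.5,9.1,-3.3],
  [0,31,9.5,-3.3],
  [0,31.4,9.6,-3.3],
  [0,31.4,9.6,-3.3],
  [0,31.4,9.6,-3.3],
])

```text
time: 15.53
ee_pos: [0.5372, -0.0105, 0.1981]
eef_rot: [-0.699, -0.102, 0.7, -0.102]
ft_force: [-1.3, -0.1, -0.5]
width: 0.0609
```

```bash
python3 snap.py w12; python3 snap.py t12 top;  python3 snap.py s12 scene
python3 - <<'E'
import cv2
im=cv2.imread("pics/t12.png")
cv2.imwrite("pics/t12z.png",cv2.resize(im[100:290,260:430],None,fx=4,fy=3,interpolation=cv2.INTER_CUBIC))
E
```

```text
15.5333 [ 0.5372 -0.0105  0.1981] yaw_y -73.36 down -1.0 j [ 0.49  0.23 -0.63  1.73  0.14  1.24 -1.45] [-1.3 -0.1 -0.5] 0.0609
15.5833 [ 0.5373 -0.0098  0.1982] yaw_y -73.29 down -1.0 j [ 0.49  0.23 -0.63  1.72  0.14  1.24 -1.45] [-0.7 -0.1 -1.3] 0.0606
15.6333 [ 0.5374 -0.0096  0.1983] yaw_y -73.27 down -1.0 j [ 0.49  0.23 -0.63  1.72  0.14  1.24 -1.45] [-0.2  1.  -0.8] 0.0608
```

View pics/w12.png

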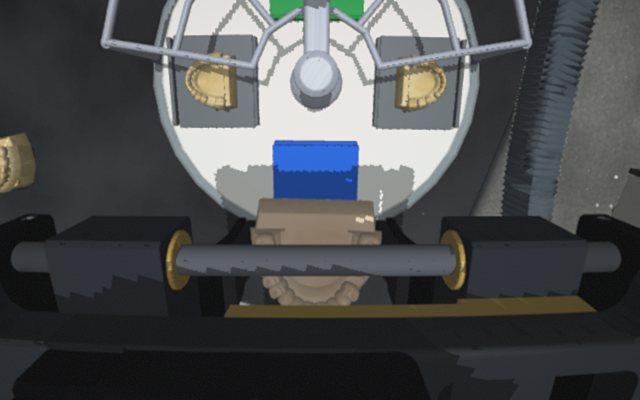

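View pics/s12.png

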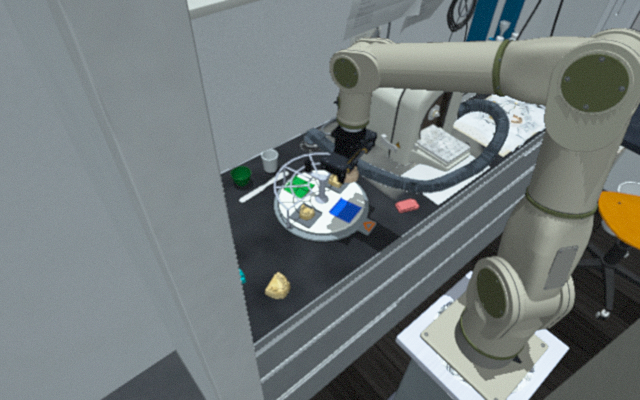

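Run:
```python
from seg import *
an=lambda v:np.degrees(np.arctan2(v[1],v[0]))
d=np.load("w12.npz"); c={k:d[k] for k in d if k!='im'}
P=plane(c,[(274,142),(357.5,142)],.038);print(P,P.mean(0),an(P[1]-P[0]),np.linalg.norm(P[1]-P[0]))
u=np.array([np.cos(np.radians(16.5)),np.sin(np.radians(16.5))])
print("bay c est",P.mean(0)[:2]-.039*u, "from axis",np.array([.617,.0131])-.09*u)
print("spindle",plane(c,[(316,72)],.13))
g=plane(c,[(105,43),(528,45)],.095);print("guard ends",g,an(g[0]-[.617,.0131,0]),an(g[1]-[.617,.0131,0]))
```

```text
[[ 0.55676552  0.03430426  0.038     ]
 [ 0.57823392 -0.03767702  0.038     ]] [ 0.56749972 -0.00168638  0.038     ] -73.39280250439022 0.07511455917845593
bay c est [ 0.53010575 -0.01276297] from axis [ 0.53070622 -0.01246138]
spindle [[0.61830848 0.01328539 0.13      ]]
guard ends [[ 0.59946013  0.16272873  0.095     ]
 [ 0.68332286 -0.12324641  0.095     ]] 96.6858492097093 -64.06036199292109
```

View pics/t12z.png

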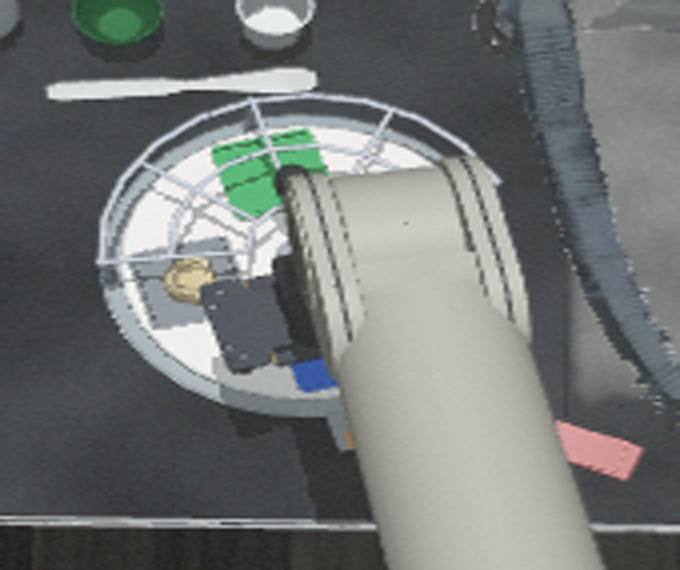

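Request:
drive_tool([
  [2,0.1,0,0],
  [4.5,0.1,0,0],
  [7,0.1,0,0],
  [9.5,0.1,0,0],
  [11.5,0.1,0,0],
  [12.8,0.1,0,0],
  [13.5,0.1,0,0],
  [13.5,0.1,0,0],
  [13.5,0.1,0,0],
  [13.5,0.1,0,0],
])

```text
time: 16.52
ee_pos: [0.5387, -0.0118, 0.0648]
eef_rot: [0.7, 0.102, -0.699, 0.102]
ft_force: [0.2, -0.2, -0.9]
width: 0.0611
```

```bash
python3 snap.py w13
```

```text
16.5167 [ 0.5387 -0.0118  0.0648] yaw_y -73.36 down -1.0 j [ 0.45  0.38 -0.59  1.85  0.25  0.98 -1.54] [ 0.2 -0.2 -0.9] 0.0611
```

View pics/w13.png

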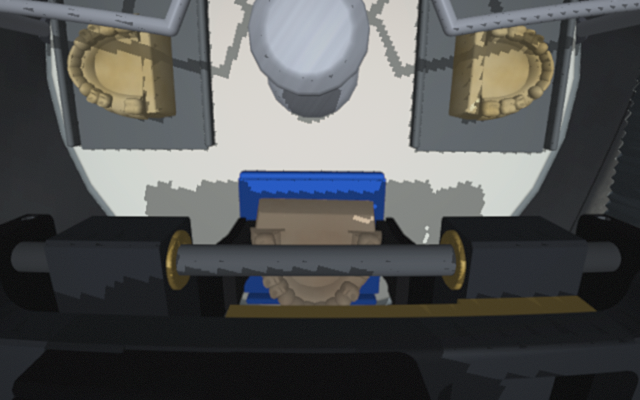

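Request:
drive_tool([
  [0,-0.1,0.1,0],
  [0.3,-0.15,0.1,0],
  [0.6,-0.15,0.1,0],
  [0.8,-0.15,0.1,0],
  [1,-0.15,0.1,0],
  [1.1,-0.15,0.1,0],
  [1.1,-0.15,0.1,0],
  [1.1,-0.15,0.1,0],
])

```text
time: 17.23
ee_pos: [0.5364, -0.0109, 0.0525]
eef_rot: [-0.7, -0.102, 0.7, -0.102]
ft_force: [-0.4, -0.0, -1.0]
width: 0.0609
```

Request:
drive_tool([
  [0.05,0,0,0],
  [0.1,0,0,0],
  [0.1,0,0,0],
  [0.1,0,0,0],
])

```text
time: 17.57
ee_pos: [0.5365, -0.0109, 0.0516]
eef_rot: [0.7, 0.102, -0.7, 0.102]
ft_force: [-0.1, 0.5, -1.0]
width: 0.0607
```

```bash
python3 snap.py w14
```

```text
17.5667 [ 0.5365 -0.0109  0.0516] yaw_y -73.37 down -1.0 j [ 0.44  0.4  -0.59  1.87  0.27  0.96 -1.55] [-0.1  0.5 -1. ] 0.0607
```

View pics/w14.png

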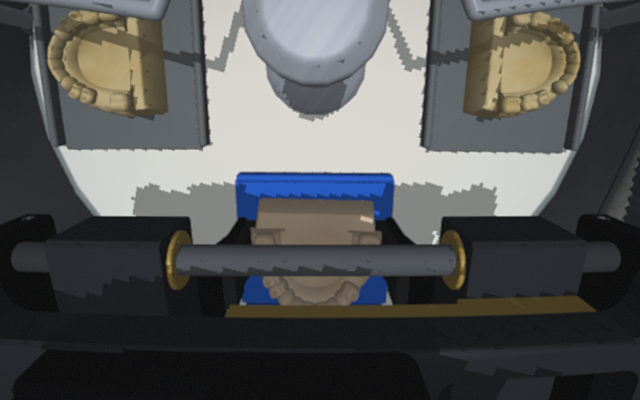

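Request:
drive_tool([
  [0.05,0,0,0],
  [0.1,0,0,0],
  [0.1,0,0,0],
  [0.1,0,0,0],
])

```text
time: 17.95
ee_pos: [0.5365, -0.0109, 0.0515]
eef_rot: [0.7, 0.102, -0.7, 0.102]
ft_force: [-4.9, -0.2, 11.5]
width: 0.061
```

Request:
drive_tool([
  [-0.05,0,0,0],
  [-0.08,0,0,0],
  [-0.08,0,0,0],
])

```text
time: 18.2
ee_pos: [0.5365, -0.0109, 0.0515]
eef_rot: [0.7, 0.102, -0.7, 0.102]
ft_force: [-0.9, -0.8, 3.3]
width: 0.0608
```

Request:
drive_tool([
  [0,0,0,0],
  [0,0,0,0],
  [0,0,0,0],
  [0,0,0,0],
  [0,0,0,0],
  [0,0,0,0],
  [0,0,0,0],
], grip=0)

```text
time: 18.78
ee_pos: [0.5361, -0.0106, 0.0511]
eef_rot: [-0.699, -0.102, 0.7, -0.102]
ft_force: [0.4, 0.9, -0.2]
width: 0.0863
```

```bash
python3 snap.py w15
```

```text
18.7833 [ 0.5361 -0.0106  0.0511] yaw_y -73.35 down -1.0 j [ 0.44  0.4  -0.59  1.87  0.27  0.96 -1.55] [ 0.4  0.9 -0.2] 0.0863
```

View pics/w15.png

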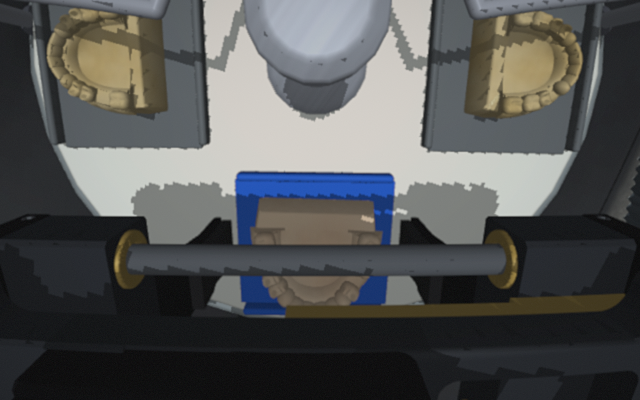

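Released cleanly; peach stands between the fences. Lift straight up, then back off to inspect.

Request:
drive_tool([
  [-0.7,0,0,0],
  [-2,0,0,0],
  [-4,0,0,0],
  [-7,0,0,0],
  [-10,0,0,0],
  [-13,0,0,0],
  [-16,0,0,0],
  [-19,0,0,0],
  [-22,0,0,0],
  [-25,0,0,0],
  [-28,0,0,0],
  [-30,0,0,0],
  [-30,0,0,0],
  [-30,0,0,0],
])

```text
time: 20.0
ee_pos: [0.5365, -0.0104, 0.3533]
eef_rot: [0.701, 0.102, -0.699, 0.103]
ft_force: [0.5, 0.2, -0.3]
width: 0.0869
```

```bash
python3 snap.py w16
python3 - <<'E'
import cv2
im=cv2.imread("pics/w16.png")
cv2.imwrite("pics/w16z.png",cv2.resize(im[80:240,230:410],None,fx=4,fy=3.7,interpolation=cv2.INTER_CUBIC))
E
```

```text
20.0 [ 0.5365 -0.0104  0.3533] yaw_y -73.33 down -1.0 j [ 0.5   0.15 -0.64  1.48  0.09  1.54 -1.41] [ 0.5  0.2 -0.3] 0.0869
```

View pics/w16z.png

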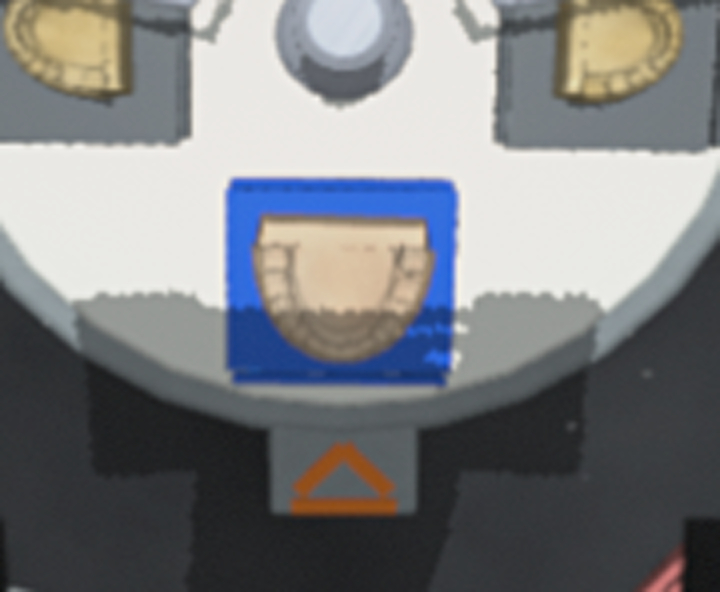

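Run:
```python
from seg import *
an=lambda v:np.degrees(np.arctan2(v[1],v[0]))
d=np.load("w16.npz"); c={k:d[k] for k in d if k!='im'}; A=np.array([.617,.0131,0])
z=lambda q:[(230+x/4-.37,80+y/3.7-.36) for x,y in q]
def L(n,q,h):
    P=plane(c,z(q),h);v=P[1]-P[0];print(n,P.mean(0).round(4),"dir+90",round(an(v)+90,2),"len",np.linalg.norm(v).round(4));return P.mean(0)
f1=L("inner fence",[(230,182),(455,183)],.038);f2=L("outer fence",[(234,383),(446,384)],.038)
b=L("peach back bottom",[(262,217),(427,221)],.032);fr=plane(c,z([(343,362)]),.04)[0];print("front",fr)
w=L("peach wide",[(253,245),(436,251)],.045)
t=L("tongue",[(272,514),(416,514)],.01);o=L("bar",[(292,507),(397,507)],.01)
print("bay mid",(f1+f2)/2,"bay ang",an(A-(f1+f2)/2),an(f1-f2),"mark ang",an(A-t),an(A-o))
u=np.array([np.cos(np.radians(16.5)),np.sin(np.radians(16.5)),0]);print("peach c",b-.027*u,w-.0125*u)
```

```text
inner fence [ 0.5668 -0.0015  0.038 ] dir+90 16.35 len 0.0758
outer fence [ 0.4944 -0.0222  0.038 ] dir+90 16.32 len 0.0742
peach back bottom [ 0.5537 -0.0061  0.032 ] dir+90 15.13 len 0.0567
front [ 0.503131   -0.02064151  0.04      ]
peach wide [ 0.545  -0.0087  0.045 ] dir+90 14.59 len 0.0615
tongue [ 0.4352 -0.0413  0.01  ] dir+90 16.61 len 0.055
bar [ 0.4382 -0.0406  0.01  ] dir+90 16.61 len 0.04
bay mid [ 0.53063462 -0.01180094  0.038     ] bay ang 16.08337208322134 15.95143727943542 mark ang 16.66844694249112 16.72734488280697
peach c [ 0.52781642 -0.01376511  0.032     ] [ 0.53299095 -0.0122426   0.045     ]
```

```bash
python3 snap.py s17 scene
python3 - <<'E'
import cv2
im=cv2.imread("pics/s17.png")
cv2.imwrite("pics/s17z.png",cv2.resize(im[130:310,210:440],None,fx=3.3,fy=3.3,interpolation=cv2.INTER_CUBIC))
E
```

```text
20.05 [ 0.5361 -0.0106  0.3519] yaw_y -73.34 down -1.0 j [ 0.5   0.15 -0.64  1.48  0.09  1.54 -1.41] [ 0.4  0.4 -0.7] 0.0874
```

View pics/s17z.png

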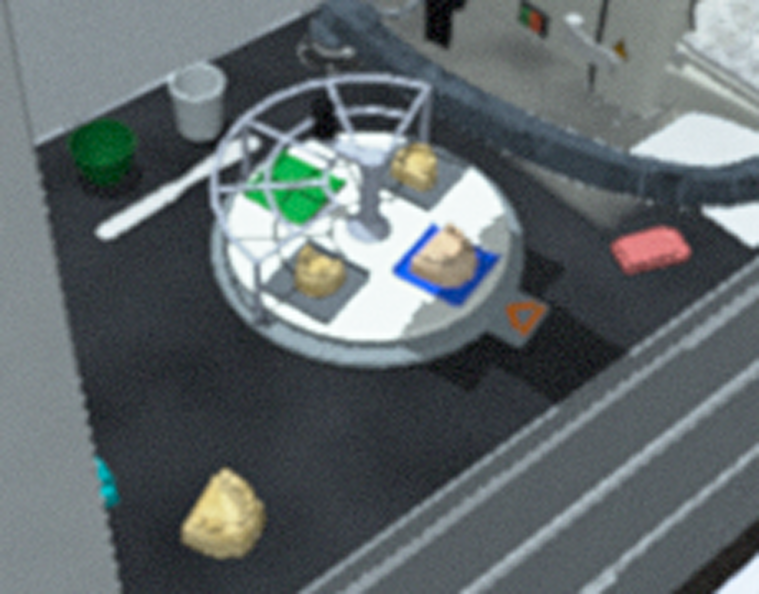

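The peach model sits flat in the blue bay at the mark. The yellow model (225,515) and wax block (650,248) are at the same pixels as in the first picture.

```bash
python3 -c "
from bench import r
print(r.close_job())"
```

```text
the job is handed in; nothing more can be done
None
```

The peach model is in the blue bay at the loading mark, and the job was handed in at about 20 s of the 64 s allowed. I gripped the crank knob and turned the carousel about 117° clockwise, plus a small correction back. Then I gripped the peach model across its sides, set it down in the bay, let go and raised the arm clear.

- **Bay at the mark:** the last pictures put the blue bay at about 16.0–16.4° and the mark at about 16.6–16.7°, so it is 0.3–0.7° off. The guard's symmetry gave about 16.3°.
- **Peach model:** it stands flat between the fences, about 2–3 mm from the bay's centre. Its back edge came out about 1.2–1.8° from the fences, roughly as much as I can tell by eye from the pictures.
- **Contact forces:** the highest wrist readings were about 17 N when the fingertips touched the worktop at pick-up and about 12 N at set-down. Readings during the turn were 10–12 N.
- **Bystanders:** the yellow model and the wax block show no movement.
- **Slip on my part:** when I let go of the knob I repeated a 2 mm sideways shift by mistake. The next pictures still showed the bay within about half a degree of the mark, so I left it.

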